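Load the slide carrier under the leaf spring

TASK

Load the black slide carrier into the slide loader: with the fingertips, press it down hard on its ribbed rubber thumb pad until the sprung bed under it is fully down, and keep it pressed down while you slide it under the blue bridge and the brass leaf spring, until it is fully home against the end stop and the bed has sprung back up behind it. Only press and slide the carrier, never pick it up or tip it, leave the dish, the bottle and the jar where they stand, and finish with the hand clear.

Things in the scene. Friction and masses are not known exactly. Their poses are not given: they have to be found in the camera images.
- loader: Grey slide loader fixed to the table, 280 x 92 mm. Origin: centre of its underside, on the table; z up, +x the loading direction. A channel 65 mm wide runs along x between aluminium rails (tops at z = 44 mm). Its floor is the sprung bed for x = -130 to -18 mm, then a fixed steel deck at z = 34 mm up to the blue end stop, whose face is at x = 125 mm (top z = 53 mm).
- carrier: Loose black plate, 140 (x) x 62 x 12 mm, 0.2 to 0.3 kg, rear-heavy, lying on the raised bed, x along the loader's +x. Origin: centre of its underside, z up. Top: ribbed rubber thumb pad at x = -70 to -22 mm, z = 12 mm; then an orange ridge across it, x = -22 to -14 mm, top z = 18 mm, which a fingertip on the pad can push against; then two flush glass slides.
- bed (a joint): Travel of the sprung aluminium bed with orange stripes, m: 0 = raised (top 40 mm above the table), 0.006 = fully down, level with the deck. The spring pushes up with 9 N raised, 15 N fully down; about 12 N on the carrier presses it down. With the carrier home, its rear edge is 3 mm past the bed, which springs up behind it and locks it.
- bed_top (a point): Centre of the top of the bed, which is 112 mm long x 63 mm wide; it moves down with the bed.
- leaf (a joint): Lift of the brass leaf spring (45 mm long, 36 mm wide), rad: 0 = resting low with no carrier under it. It starts at the bridge's far side and slopes down and forward; the carrier's nose lifts it by itself to about 0.14 as it slides under, against a drag of a few newtons.
- leaf_tip (a point): Free end of the brass leaf spring; at rest 113 mm along the loader's x axis and about 41 mm above the table.
- home (a point): Point on the deck where the carrier's origin lies when it is home (nose on the end stop): 55 mm along x from the loader's origin, 34 mm above the table. Its axes are the loader's.
- bridge (a point): Middle of the underside of the blue bridge bar, at the side the carrier enters: loader x = 60 mm, z = 48 mm. The bar is 12 mm long in x, 10 mm thick. On the raised bed the carrier's top is 4 mm too high and its nose butts on the bar; with the bed down it clears by 2 mm. Pad and ridge stay outside the bridge.
- dish: Bystander: closed green glass petri dish, diameter 62 mm, 16 mm high, loose on the table. Origin: centre of its underside.
- stain: Bystander: amber bottle with white cap, diameter 38 mm, 75 mm high, loose. Origin: centre of its underside.
- tubejar: Bystander: clear jar with blue cap, diameter 48 mm, 60 mm high, loose. Origin: centre of its underside.

How it is judged:
By the outcome, as a careful person would: the job done as asked, in the order asked, and still so for the second after the job is handed in, with the robot touching nothing.
It also fails if it takes over 38 s, if anything falls off the work surface, if the arm or the gripper's body presses on something with over 40 N, if the wrist force passes 120 N, or if a joint passes its speed limit or range.

ROBOT

A 7-joint arm with a two-finger parallel gripper is mounted at the origin on the work surface. World frame = base frame: x ahead of the robot, y to its left, z up, the work surface at z = 0. Lengths are in m, angles in rad, forces in N, time in s.
With the tool pointing down it reaches from about 0.4 to 0.85 m from the base axis. Payload 10.4 kg.
Tool frame: the origin (TCP) lies midway between the tips of the shut fingers; the grasp point (between the pads) lies manip.grip_depth behind it (manip.grip_depth is the distance from the TCP to the grasp point, in m); z points along the fingers, x is the direction in which the jaws open and shut, and the axes are right-handed (so a half turn about z gives the same grasp; the last joint's range is limited). The gripper opens to 85 mm and grips with 20 to 120 N. Pads are 22 mm wide; open, the fingers measure 114 mm over their backs; the gripper's body (76 mm by 85 mm) begins 54 mm behind the grasp point. The pads swing forward as they close: fully open they stand 13 mm farther back than shut.
Start: joints at [-0.023, 0.332, -0.065, 1.46, 0.022, 1.35, -0.088], TCP at [0.625, 0, 0.231] pointing down, gripper open.
Joint ranges: [-2.6, 2.6], [-0.5, 2.12], [-1.47, 1.34], [0.16, 2.42], [-1.27, 4.41], [0.06, 2.06], [-2.6, 2.6]. Speed limits (rad/s): [2.22, 2.22, 2.79, 2.79, 3.14, 3.14, 3.14].

INTERFACE

Orientations are given as a unit quaternion [x, y, z, w].
In Python, from workcell import manip gives the robot as it stands. The module is installed in compiled form; this text tells all that it offers.
- The arm moves only by the tool send_rows, never from a script. Its argument "steps" is a list of rows, each a list of 2 entries, a list of its own where there are three numbers: the shift along the tool's x, y, z in m, then the turn about the tool's z in rad. In form: [[[x, y, z], spin], ...]. A call has exactly 8 rows; each row is the pose to reach, as a shift and turn from the pose commanded when the call began, along the tool's axes at that moment; what a row does not reach only later rows make up. A row lasts 1/8 s, in which the tool goes at most 62.5 mm and 10.7 degrees, less where a joint would pass 70% of its speed; a pose out of reach is approached as far as the arm can. A call with a gripper value outside its range is refused whole. "hand" is the opening, from 0 (shut) to 1 (fully open), set as the call begins (left out, the last holds). The fingers move at their own pace and stop on an object; "force" is the grip in N (left out, the last holds). Time passes only in rows, so rows that repeat a pose let the fingers close, or fill a call up. It gives the time, the measured TCP pose, the force and the opening at its end, in the units of the state.
- manip.get_obs(): the state, without advancing time (a new reading comes with each control period).
- manip.camera(name): name is "scene" or "side" or "wrist"; returns (picture, depth): 420x560x3 uint8, red, green, blue; 420x560 float32, m along the optical axis (not along the pixel's ray), 0 where there is no reading.
- manip.camera_info(name): a dict with "intrinsics" (3x3 intrinsics, pixels), "pose" (4x4, takes a point from camera to world coordinates); the wrist camera has in their place "T_tool_cam" (4x4, takes a point from camera to tool coordinates, whose origin is the TCP and whose axes are the tool frame's). Camera axes: x right, y up, looking along -z (the intrinsics and any distortion apply to the point x, -y, -z); pixel columns grow to the right and rows downward; lengths in m; the calibration is good to about 2 mm. A picture is of the moment at which its call begins: read the wrist's pose just before it. camera_info takes no time and is no camera call.
- manip.hand_in(): hands the job in, once; it reports no verdict.
The state is a dict: "clock": time; "joint_pos": joint angles; "joint_velocities": joint speeds; "tau": joint torques, N m; "position": TCP position; "ee_rot": TCP orientation; "ft_force": force on the tool from outside, world axes, zero at the start; "torque": the same for the moment, N m; "grip_width": opening from 0.0 (shut) to 1.0 (fully open).
Only numpy, scipy, OpenCV 4.12 (cv2) and the standard library are available. Lean on these libraries where they do the work, as an engineer would, in place of code of your own. Each camera call takes 0.05 s, during which the arm holds its last target.

## Working session

There is one attempt and no reset: what is moved stays moved. The work goes in short steps, Python scripts to look and compute and a tool call to move; the robot and the scene stay as the last step left them, time stands still between calls to the robot, and variables do not carry over. Pictures are saved under pics/ and viewed, and the job is handed in when it is done.

Besides the shell and the picture viewer there is one more tool, called after "Request:" as name(argument=value, ...), one argument or row to a line, values as JSON. send_rows: Moves the arm, as the interface text tells. Its arguments: {"type":"object","properties":{"steps":{"type":"array"},"hand":{"type":"number"},"force":{"type":"number"}},"required":["steps"]}

```bash
mkdir -p pics; cat > h.py <<'E'
import numpy as np, cv2
from workcell import manip
from scipy.spatial.transform import Rotation as R
def shot(name,fn):
    o=manip.get_obs(); p,d=manip.camera(name); i=manip.camera_info(name)
    cv2.imwrite('pics/'+fn+'.png',p[:,:,::-1]); 
    K=np.array(i['intrinsics'])
    if 'pose' in i: T=np.array(i['pose'])
    else:
        W=np.eye(4);W[:3,:3]=R.from_quat(o['ee_rot']).as_matrix();W[:3,3]=o['position'];T=W@np.array(i['T_tool_cam'])
    np.savez('pics/'+fn+'.npz',p=p,d=d,K=K,T=T)
    return i
def load(fn):
    z=np.load('pics/'+fn+'.npz');return z['p'],z['d'],z['K'],z['T']
def pt(fn,u,v,z=None):
    p,d,K,T=load(fn)
    ray=np.array([(u-K[0,2])/K[0,0],-(v-K[1,2])/K[1,1],-1.])
    if z is None:
        dd=np.median(d[int(v)-1:int(v)+2,int(u)-1:int(u)+2])
    else:
        r=T[:3,:3]@ray; dd=(z-T[2,3])/r[2]
    return T[:3,:3]@(ray*dd)+T[:3,3]
E
python3 - <<'E'
from h import *
print(manip.get_obs(), manip.grip_depth)
for n in ['scene','side','wrist']: print(n,shot(n,n+'0'))
E
```

```text
{'clock': 0.0, 'joint_pos': array([-0.02259429,  0.33290112, -0.06472558,  1.46095418,  0.0216207 ,
        1.34988993, -0.08847824]), 'joint_velocities': array([ 1.34169021e-03, -5.43847438e-04,  1.31503827e-03,  8.29101505e-05,
       -1.28152594e-03, -1.95822838e-03,  1.31560277e-03]), 'tau': array([ 4.98105128e-04, -6.25449800e+01,  4.97091911e-02, -3.91610491e+01,
        1.63588714e-02,  9.83294769e-03, -6.01235030e-06]), 'position': array([ 6.24620936e-01, -7.04721659e-07,  2.30491594e-01]), 'ee_rot': array([ 9.99999734e-01,  3.30215132e-05, -7.26956431e-04,  3.94447969e-05]), 'ft_force': array([ 0.58921572, -0.36867631, -0.19998848]), 'torque': array([ 0.04941464,  0.02855541, -0.02691682]), 'grip_width': 0.9986475148502141} 0.0187
scene {'intrinsics': array([[403.49566565,   0.        , 275.25300405],
       [  0.        , 403.49566565, 204.01910589],
       [  0.        ,   0.        ,   1.        ]]), 'pose': array([[ 0.68429819, -0.52280644,  0.50833986,  0.89379359],
       [ 0.72909763,  0.50235213, -0.46482144, -0.29461226],
       [-0.01235397,  0.68870586,  0.7249356
[... 340 characters left out ...]
533,  0.72747059, -0.60739313, -0.39576184],
       [ 0.00348117,  0.64180682,  0.76685845,  0.55740273],
       [ 0.        ,  0.        ,  0.        ,  1.        ]])}
wrist {'intrinsics': array([[344.98589117,   0.        , 283.62128129],
       [  0.        , 344.98589117, 208.31292868],
       [  0.        ,   0.        ,   1.        ]]), 'T_tool_cam': array([[ 9.99999471e-01, -8.05309223e-04,  6.39836945e-04,
         1.51822576e-05],
       [-6.09203531e-04, -9.64960911e-01, -2.62392965e-01,
        -6.51140130e-02],
       [ 8.28725117e-04,  2.62392437e-01, -9.64960892e-01,
        -1.42899259e-01],
       [ 0.00000000e+00,  0.00000000e+00,  0.00000000e+00,
         1.00000000e+00]])}
```

View pics/scene0.png

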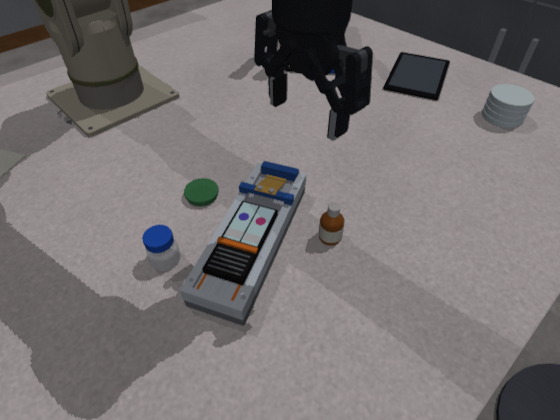

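View pics/side0.png

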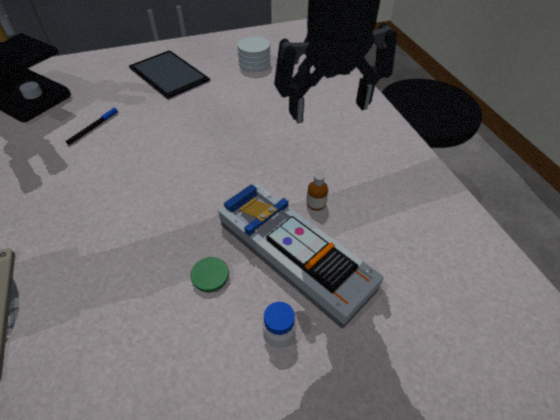

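View pics/wrist0.png

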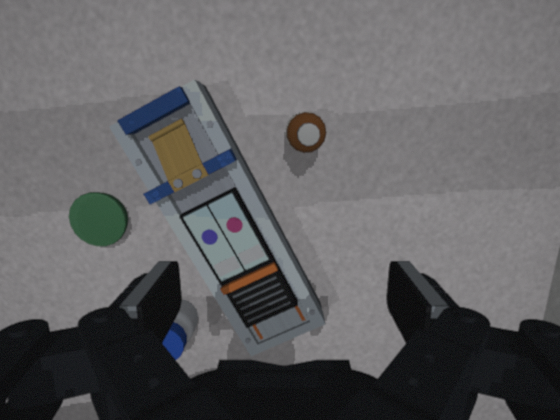

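The wrist view shows the loader with its end stop at (155,110), bridge at (190,178), pad at (262,298). I'll enlarge it to measure.

```bash
python3 - <<'E'
from h import *
p=load('wrist0')[0][:,:,::-1]
cv2.imwrite('pics/w0a.png',cv2.resize(p[70:220,90:290],None,fx=4,fy=4,interpolation=cv2.INTER_CUBIC))
cv2.imwrite('pics/w0b.png',cv2.resize(p[210:360,160:360],None,fx=4,fy=4,interpolation=cv2.INTER_CUBIC))
E
```

```text
(no output)
```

View pics/w0a.png

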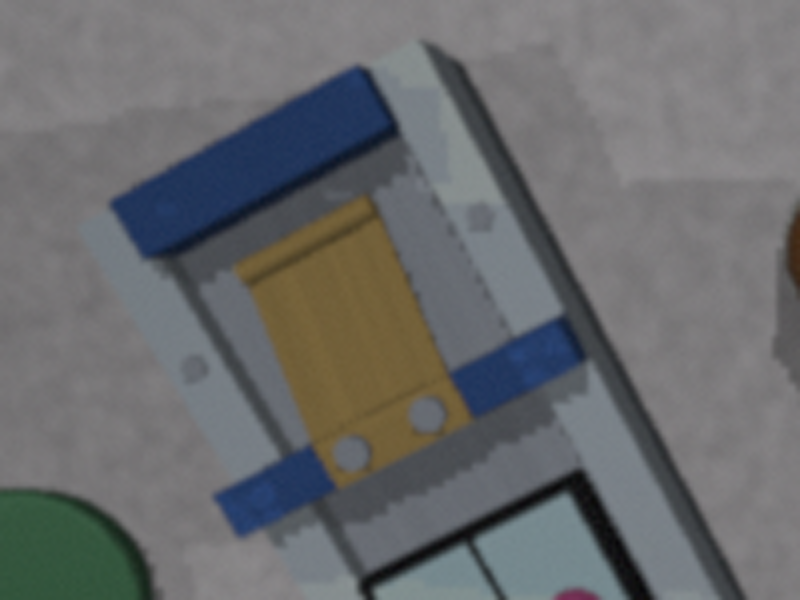

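View pics/w0b.png

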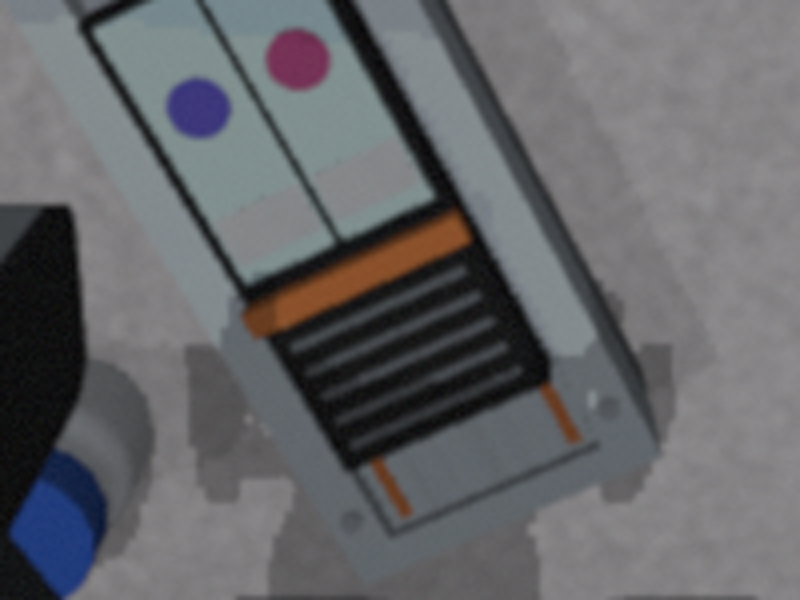

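```bash
python3 - <<'E'
from h import *
P={'railFR':(194.5,80,.044),'railNR':(324.5,323,.044),'railNL':(252,355,.044),'bedNL':(258,343.3,.04),'bedNR':(309.5,320.8,.04),
'cRL':(247.5,326.8,.052),'cRR':(297,304.5,.052),'cFL':(180.7,215,.052),'cFR':(235.5,187.7,.052),
'stopFL':(118,120.5,.053),'stopFR':(179.5,86.7,.053),'stopNL':(127,134.5,.053),'stopNR':(189.5,102.5,.053),
'brNL':(150,203.5,.058),'brNR':(236,158.5,.058)}
Q={}
for k,(u,v,z) in P.items():
    Q[k]=pt('wrist0',u,v,z); print(k,Q[k].round(4),pt('wrist0',u,v).round(4))
f=lambda a,b:np.linalg.norm(Q[a]-Q[b])
ang=lambda a,b:np.degrees(np.arctan2(*(Q[b]-Q[a])[[1,0]]))
for a,b in [('railNR','railFR'),('railNL','railNR'),('cRL','cFL'),('cRR','cFR'),('cRL','cRR'),('cFL','cFR'),('bedNL','bedNR'),('stopNL','stopNR'),('brNL','brNR')]: print(a,b,f(a,b).round(4),ang(a,b))
for n in ('carrier',):
    print(sum(Q[k] for k in ('cRL','cRR','cFL','cFR'))/4)
E
```

```text
railFR [0.544 0.095 0.044] [0.5437 0.0951 0.0427]
railNR [ 0.6688 -0.1537  0.044 ] [ 0.6688 -0.1538  0.0438]
railNL [ 0.5889 -0.1947  0.044 ] [ 0.589  -0.1945  0.0443]
bedNL [ 0.5956 -0.1825  0.04  ] [ 0.5958 -0.1807  0.0424]
bedNR [ 0.6527 -0.1537  0.04  ] [ 0.6526 -0.1522  0.0423]
cRL [ 0.5858 -0.1532  0.052 ] [ 0.5859 -0.1528  0.0526]
cRR [ 0.6383 -0.1265  0.052 ] [ 0.6383 -0.1266  0.0517]
cFL [ 0.5243 -0.0292  0.052 ] [ 0.524  -0.0294  0.0513]
cFR [ 0.5785 -0.0021  0.052 ] [ 0.577  -0.0041  0.042 ]
stopFL [0.4749 0.0598 0.053 ] [0.4751 0.0598 0.0533]
stopFR [0.5326 0.0886 0.053 ] [0.532  0.0888 0.0508]
stopNL [0.4816 0.0474 0.053 ] [0.4815 0.0474 0.0528]
stopNR [0.5405 0.0754 0.053 ] [0.5382 0.0756 0.0442]
brNL [ 0.498  -0.0161  0.058 ] [ 0.4984 -0.0158  0.0591]
brNR [0.5808 0.0264 0.058 ] [0.5791 0.0249 0.0461]
railNR railFR 0.2783 116.6415320097072
railNL railNR 0.0897 27.168040875032908
cRL cFL 0.1385 116.40418069520307
cRR cFR 0.138 115.6771227887313
cRL cRR 0.0589 27.0170430526849
cFL cFR 0.0606 26.557773879353576
bedNL bedNR 0.064 26.748407975040166
stopNL stopNR 0.0652 25.34329743927711
brNL brNR 0.0931 27.158866201253655
[ 0.58171688 -0.07772586  0.052     ]
```

Loader yaw ≈ 116.6°, centre ≈ (0.566,-0.050), carrier centre at loader x ≈ -32 mm; the sizes agree with those given to about 1%. Next I move above the pad with the fingers shut and the jaws across the channel.

Request:
send_rows(
  steps=[
    [[-0.004,0.016,0.015],-0.08],
    [[-0.01,0.04,0.04],-0.2],
    [[-0.018,0.07,0.07],-0.33],
    [[-0.024,0.1,0.1],-0.44],
    [[-0.0266,0.111,0.12],-0.464],
    [[-0.0266,0.111,0.13],-0.464],
    [[-0.0266,0.111,0.13],-0.464],
    [[-0.0266,0.111,0.13],-0.464],
  ],
  hand=0,
  force=40,
)

```text
clock: 1.15
position: [0.5992, -0.1099, 0.1023]
ee_rot: [0.973, 0.23, 0.001, 0.0]
ft_force: [0.3, 1.2, -0.5]
grip_width: -0.003
```

```bash
python3 - <<'E'
from h import *
for n in ['scene','side','wrist']: shot(n,n+'1')
o=manip.get_obs();print(o['clock'],o['position'],R.from_quat(o['ee_rot']).as_matrix().round(4),o['ft_force'],o['grip_width'])
p=load('scene1')[0][:,:,::-1]
a=cv2.resize(p[130:330,150:350],None,fx=2.9,fy=2.9,interpolation=cv2.INTER_CUBIC)
cv2.imwrite('pics/s1z.png',a)
p=load('side1')[0][:,:,::-1]
cv2.imwrite('pics/d1z.png',cv2.resize(p[150:340,200:400],None,fx=3,fy=3,interpolation=cv2.INTER_CUBIC))
E
```

```text
1.3 [ 0.59900305 -0.11044988  0.10215419] [[ 8.940e-01  4.481e-01  1.400e-03]
 [ 4.481e-01 -8.940e-01 -0.000e+00]
 [ 1.200e-03  7.000e-04 -1.000e+00]] [ 1.57082881 -0.79501324 -0.01206444] 0.003367755167139981
```

View pics/s1z.png

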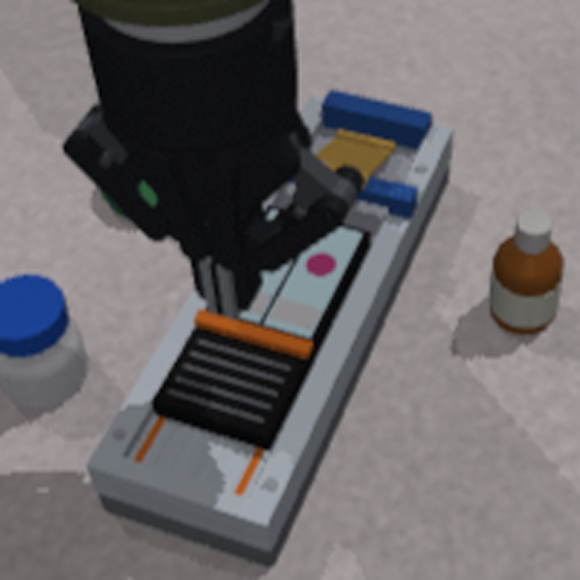

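View pics/d1z.png

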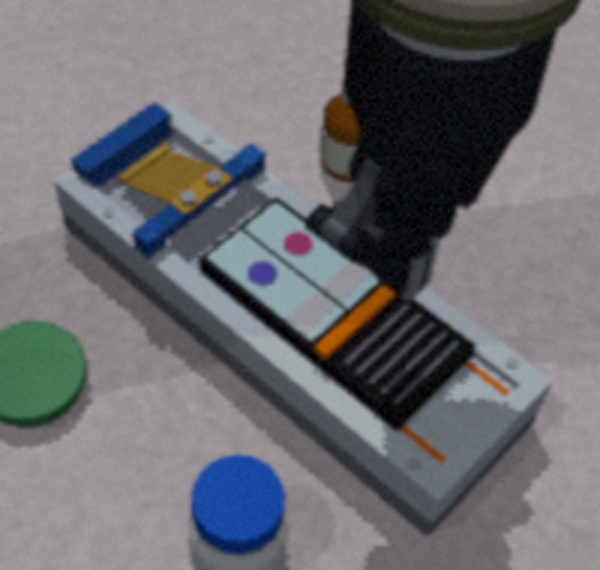

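View pics/wrist1.png

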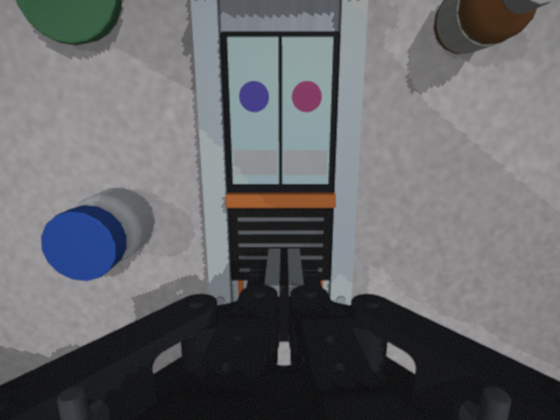

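Wrist view: fingertips at (283,250) line up with the carrier's centreline at about x=281. The ridge is at (281,201).

```bash
python3 - <<'E'
from h import *
t=np.array([0.599,-0.1104]); a=np.radians(116.6);d=np.array([np.cos(a),np.sin(a)]);n=np.array([-d[1],d[0]])
for s,(u,v,z) in {'ridge rear L':(226,208,.058),'ridge rear R':(336,208,.058),'ridge front':(281,193,.058),'cFL':(223,33,.052),'cFR':(340,33,.052),'rL top':(219,20,.044),'rL bot':(231,250,.044),'rR top':(341,20,.044),'rR bot':(332,250,.044)}.items():
    q=pt('wrist1',u,v,z); print(s,q.round(4),'rel TCP along,lat',((q[:2]-t)@d).round(4),((q[:2]-t)@n).round(4))
E
```

```text
ridge rear L [ 0.5631 -0.1121  0.058 ] rel TCP along,lat 0.0146 0.0328
ridge rear R [ 0.6184 -0.0843  0.058 ] rel TCP along,lat 0.0146 -0.029
ridge front [ 0.5869 -0.0905  0.058 ] rel TCP along,lat 0.0232 0.0019
cFL [ 0.5237 -0.0303  0.052 ] rel TCP along,lat 0.1054 0.0314
cFR [ 0.577  -0.0035  0.052 ] rel TCP along,lat 0.1054 -0.0282
rL top [ 0.5174 -0.0246  0.044 ] rel TCP along,lat 0.1132 0.0345
rL bot [ 0.5766 -0.14    0.044 ] rel TCP along,lat -0.0164 0.0333
rR top [0.5748 0.0042 0.044 ] rel TCP along,lat 0.1133 -0.0297
rR bot [ 0.633  -0.1117  0.044 ] rel TCP along,lat -0.0164 -0.0298
```

Sizes are consistent. The lateral offset is about +1.8 mm and the ridge face is 14.6 mm ahead. I'll descend and press gently first.

Request:
send_rows(
  steps=[
    [[-0.002,0,0.02],0],
    [[-0.002,0,0.038],0],
    [[-0.002,0,0.044],0],
    [[-0.002,0,0.047],0],
    [[-0.002,0,0.05],0],
    [[-0.002,0,0.052],0],
    [[-0.002,0,0.054],0],
    [[-0.002,0,0.055],0],
  ],
)

```text
clock: 2.3
position: [0.5972, -0.1119, 0.0477]
ee_rot: [0.973, 0.23, 0.001, 0.0]
ft_force: [-4.7, 1.5, 10.4]
grip_width: -0.001
```

```bash
python3 - <<'E'
from h import *
shot('wrist','wrist2')
o=manip.get_obs();print(o['clock'],o['position'],o['ft_force'],o['torque'])
E
```

```text
2.35 [ 0.59713534 -0.11188984  0.04762588] [-4.17607824 -0.74733042  9.72388425] [ 0.16934771  0.95609999 -0.00839098]
```

Request:
send_rows(
  steps=[
    [[0,0,0.001],0],
    [[0,0,0.002],0],
    [[0,0,0.003],0],
    [[0,0,0.004],0],
    [[0,0,0.005],0],
    [[0,0,0.006],0],
    [[0,0,0.006],0],
    [[0,0,0.006],0],
  ],
)

```text
clock: 3.35
position: [0.5974, -0.1119, 0.0458]
ee_rot: [0.973, 0.23, 0.001, 0.0]
ft_force: [-21.5, 3.9, 48.7]
grip_width: -0.003
```

```bash
python3 - <<'E'
from h import *
for n in ['side','wrist','scene']: shot(n,n+'3')
o=manip.get_obs();print(o['clock'],o['position'],R.from_quat(o['ee_rot']).as_matrix().round(4),o['ft_force'],o['torque'])
p=load('side3')[0][:,:,::-1]
cv2.imwrite('pics/d3z.png',cv2.resize(p[150:340,200:400],None,fx=3,fy=3,interpolation=cv2.INTER_CUBIC))
p=load('scene3')[0][:,:,::-1]
cv2.imwrite('pics/s3z.png',cv2.resize(p[130:330,150:350],None,fx=2.9,fy=2.9,interpolation=cv2.INTER_CUBIC))
E
```

```text
3.5 [ 0.59739338 -0.11190218  0.04585596] [[ 8.944e-01  4.473e-01  2.100e-03]
 [ 4.473e-01 -8.944e-01 -3.000e-04]
 [ 1.700e-03  1.200e-03 -1.000e+00]] [-22.21764443   4.11373032  47.97843209] [0.84708752 5.08627424 0.03250134]
```

View pics/d3z.png

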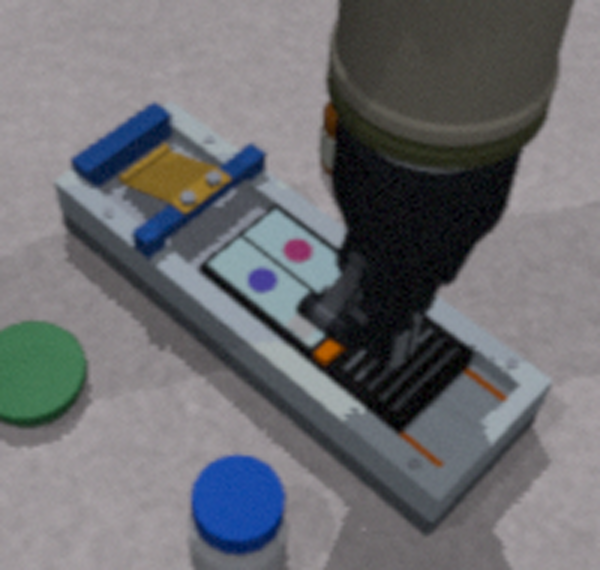

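View pics/s3z.png

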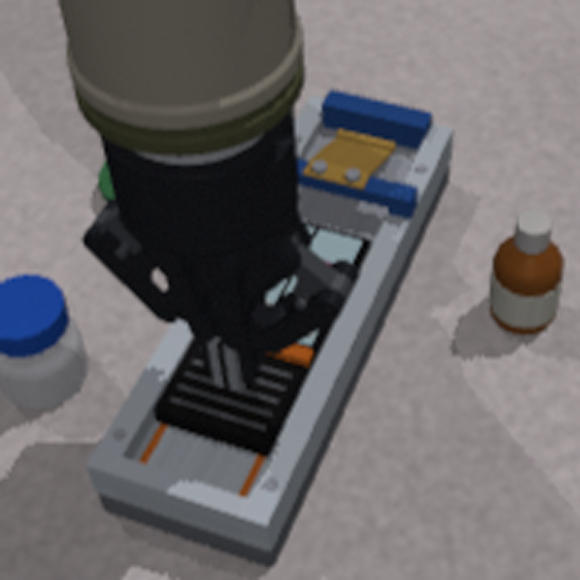

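View pics/wrist3.png

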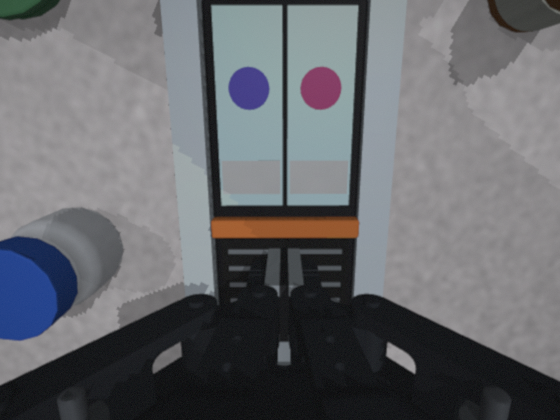

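The bed is down: the carrier's top is just above the rails, the bed is recessed, and TCP z is 45.8 mm against an expected 46. I'll ease to about 40 N, take out the lateral load, and start sliding (loading direction = -tool y).

Request:
send_rows(
  steps=[
    [[-0.001,-0.001,-0.001],0],
    [[-0.0015,-0.003,-0.001],0],
    [[-0.002,-0.005,-0.001],0],
    [[-0.002,-0.007,-0.001],0],
    [[-0.002,-0.009,-0.001],0],
    [[-0.002,-0.011,-0.001],0],
    [[-0.002,-0.013,-0.001],0],
    [[-0.002,-0.015,-0.001],0],
  ],
)

```text
clock: 4.5
position: [0.5931, -0.1041, 0.0461]
ee_rot: [0.974, 0.228, 0.005, 0.004]
ft_force: [5.8, -12.3, 17.7]
grip_width: -0.0
```

```bash
cat > st.py <<'E'
from h import *
import sys
fn=sys.argv[1]
shot('wrist',fn)
o=manip.get_obs();f=o['ft_force'];M=R.from_quat(o['ee_rot']).as_matrix()
a=np.radians(116.57);d=np.array([np.cos(a),np.sin(a)]);n=np.array([-d[1],d[0]])
r=o['position'][:2]-np.array([0.5664,-0.0498])
print(o['clock'],o['position'].round(4),'loader x,y',(r@d).round(4),(r@n).round(4),'F tool',(M.T@f).round(1),'yaw',np.degrees(np.arctan2(M[1,0],M[0,0])).round(2))
E
python3 st.py wrist4
```

```text
4.55 [ 0.593  -0.1039  0.0461] loader x,y -0.0603 0.0004 F tool [ -0.7  13.2 -18.5] yaw 26.41
```

View pics/wrist4.png

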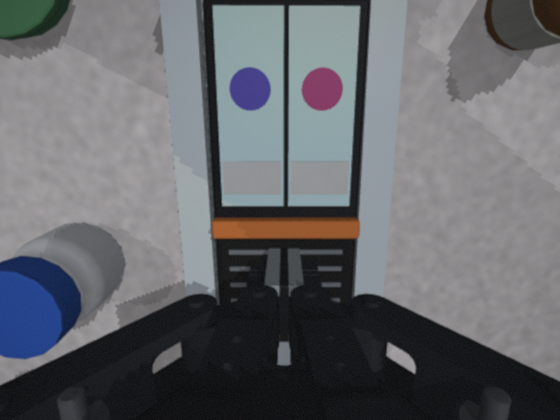

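The carrier moves with the fingers by about 8–9 mm, but the down force fell to 18 N. I'll add press before going on towards the bridge.

Request:
send_rows(
  steps=[
    [[0,0,0.001],0],
    [[0,0,0.002],0],
    [[0,0,0.003],0],
    [[0,-0.001,0.003],0],
    [[0,-0.0025,0.003],0],
    [[0,-0.004,0.003],0],
    [[0,-0.005,0.003],0],
    [[0,-0.006,0.003],0],
  ],
)

```text
clock: 5.55
position: [0.5929, -0.103, 0.046]
ee_rot: [0.974, 0.227, 0.008, 0.007]
ft_force: [6.4, -22.5, 31.2]
grip_width: 0.0
```

```bash
python3 st.py wrist5
```

```text
5.6 [ 0.5928 -0.1029  0.046 ] loader x,y -0.0593 0.0001 F tool [ -5.3  23.3 -32.3] yaw 26.24
```

```bash
python3 - <<'E'
from h import *
shot('side','side5');shot('scene','scene5')
p=load('side5')[0][:,:,::-1]
cv2.imwrite('pics/d5z.png',cv2.resize(p[170:320,200:400],None,fx=4,fy=4,interpolation=cv2.INTER_CUBIC))
p=load('wrist5')[0][:,:,::-1]
cv2.imwrite('pics/w5z.png',p)
E
```

```text
(no output)
```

View pics/d5z.png

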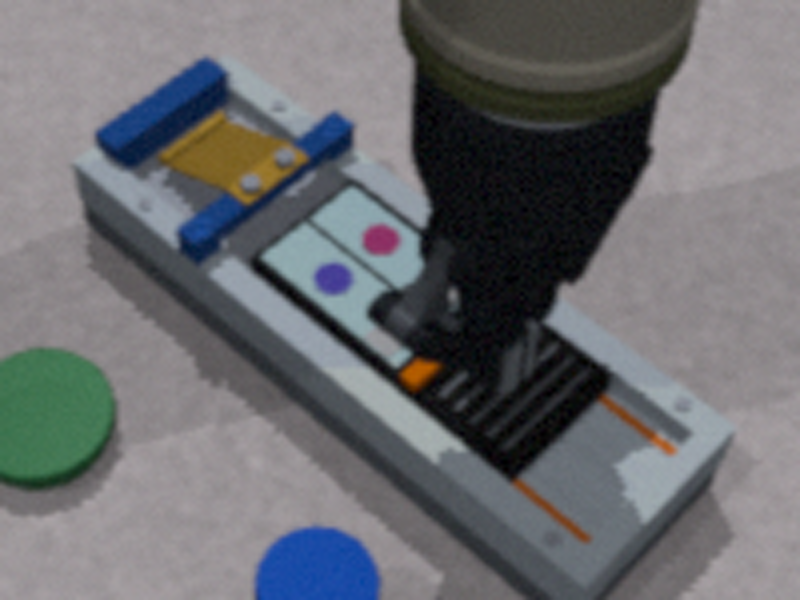

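View pics/w5z.png

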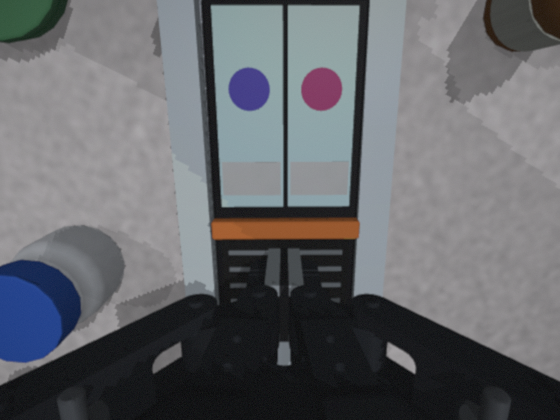

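The nose is still short of the bridge and nothing is caught, so it is just friction (about 0.7 of the press). I'll keep sliding at ~30 N.

Request:
send_rows(
  steps=[
    [[0,-0.002,0],0],
    [[0,-0.004,0.0003],0],
    [[0,-0.006,0.0006],0],
    [[0,-0.008,0.001],0],
    [[0,-0.01,0.001],0],
    [[0,-0.012,0.001],0],
    [[0,-0.012,0.001],0],
    [[0,-0.012,0.001],0],
  ],
)

```text
clock: 6.7
position: [0.589, -0.0932, 0.046]
ee_rot: [0.974, 0.227, 0.009, 0.008]
ft_force: [8.0, -25.9, 36.1]
grip_width: -0.0
```

```bash
python3 st.py wrist6
```

```text
6.75 [ 0.589  -0.0932  0.046 ] loader x,y -0.0489 -0.0008 F tool [ -3.2  27.7 -34.7] yaw 26.2
```

Request:
send_rows(
  steps=[
    [[0,-0.0015,0],0],
    [[-0.0003,-0.003,0],0],
    [[-0.0005,-0.0045,0],0],
    [[-0.0005,-0.006,0],0],
    [[-0.0005,-0.0075,0],0],
    [[-0.0005,-0.009,0],0],
    [[-0.0005,-0.0105,0],0],
    [[-0.0005,-0.012,0],0],
  ],
)

```text
clock: 7.75
position: [0.5836, -0.0825, 0.0459]
ee_rot: [0.974, 0.227, 0.009, 0.008]
ft_force: [9.2, -26.1, 35.9]
grip_width: 0.001
```

```bash
python3 st.py wrist7
```

```text
7.8 [ 0.5835 -0.0823  0.0459] loader x,y -0.0367 -0.0008 F tool [ -2.7  27.5 -34.6] yaw 26.21
```

View pics/wrist7.png

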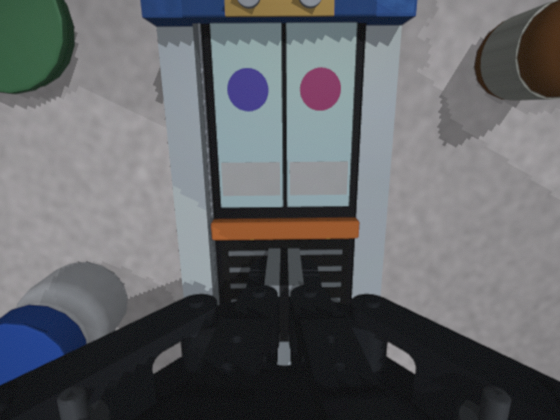

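The nose is under the blue bridge (edge at row 20). About 55 mm to go, with forces steady.

Request:
send_rows(
  steps=[
    [[0,-0.002,0],0],
    [[0,-0.0045,0],0],
    [[0,-0.007,0],0],
    [[0,-0.0095,0],0],
    [[0,-0.012,0],0],
    [[0,-0.0145,0],0],
    [[0,-0.0165,0],0],
    [[0,-0.018,0],0],
  ],
)

```text
clock: 8.8
position: [0.5757, -0.0668, 0.046]
ee_rot: [0.974, 0.226, 0.009, 0.008]
ft_force: [9.7, -27.8, 36.3]
grip_width: 0.003
```

```bash
python3 st.py wrist8
```

```text
8.85 [ 0.5756 -0.0666  0.0459] loader x,y -0.0192 -0.0007 F tool [ -4.   29.9 -37.5] yaw 26.17
```

Request:
send_rows(
  steps=[
    [[0,-0.002,0],0],
    [[0,-0.0045,0],0],
    [[0,-0.007,0],0],
    [[0,-0.0095,0],0],
    [[0,-0.012,0],0],
    [[0,-0.0145,0],0],
    [[0,-0.0165,0],0],
    [[0,-0.018,0],0],
  ],
)

```text
clock: 9.85
position: [0.5682, -0.0505, 0.0459]
ee_rot: [0.974, 0.226, 0.01, 0.008]
ft_force: [12.8, -29.4, 36.8]
grip_width: -0.003
```

```bash
python3 st.py wrist9
```

```text
9.9 [ 0.5682 -0.0504  0.0459] loader x,y -0.0014 -0.0014 F tool [ -1.6  31.9 -36.3] yaw 26.17
```

View pics/wrist9.png

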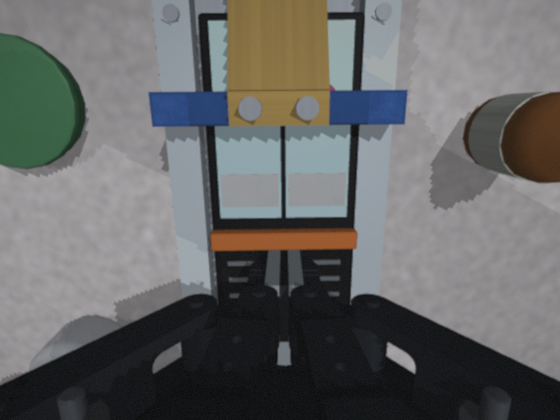

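The fingertips crept up to the ridge, as intended. The carrier has about 23 mm to go and its nose is under the leaf.

Request:
send_rows(
  steps=[
    [[-0.0005,-0.002,0],0],
    [[-0.0008,-0.004,0.0003],0],
    [[-0.0008,-0.006,0.0006],0],
    [[-0.0008,-0.008,0.0006],0],
    [[-0.0008,-0.01,0.0006],0],
    [[-0.0008,-0.012,0.0006],0],
    [[-0.0008,-0.0135,0.0006],0],
    [[-0.0008,-0.015,0.0006],0],
  ],
)

```text
clock: 10.9
position: [0.5621, -0.0383, 0.0459]
ee_rot: [0.974, 0.226, 0.011, 0.008]
ft_force: [13.9, -33.1, 39.0]
grip_width: -0.0
```

```bash
python3 st.py wrist10
```

```text
10.95 [ 0.562  -0.0381  0.0459] loader x,y 0.0124 -0.0013 F tool [ -1.5  35.2 -39.1] yaw 26.12
```

View pics/wrist10.png

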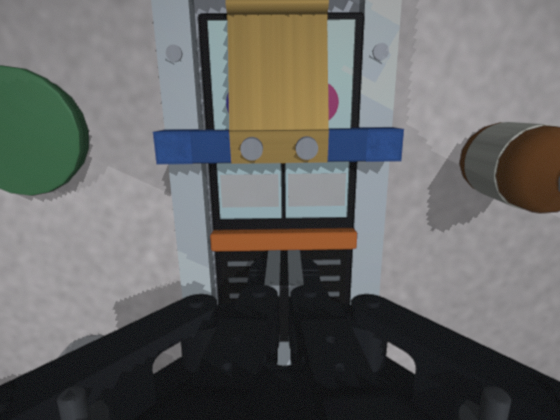

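Request:
send_rows(
  steps=[
    [[0,-0.001,0.0003],0],
    [[0,-0.0025,0.0005],0],
    [[0,-0.004,0.0005],0],
    [[0,-0.0055,0.0005],0],
    [[0,-0.007,0.0005],0],
    [[0,-0.0085,0.0005],0],
    [[0,-0.0095,0.0005],0],
    [[0,-0.01,0.0005],0],
  ],
)

```text
clock: 11.95
position: [0.5581, -0.0303, 0.0459]
ee_rot: [0.974, 0.225, 0.011, 0.009]
ft_force: [12.8, -35.4, 44.1]
grip_width: 0.001
```

```bash
python3 st.py wrist11
```

```text
12.0 [ 0.5581 -0.0302  0.0459] loader x,y 0.0212 -0.0013 F tool [ -3.2  38.1 -43.5] yaw 26.06
```

View pics/wrist11.png

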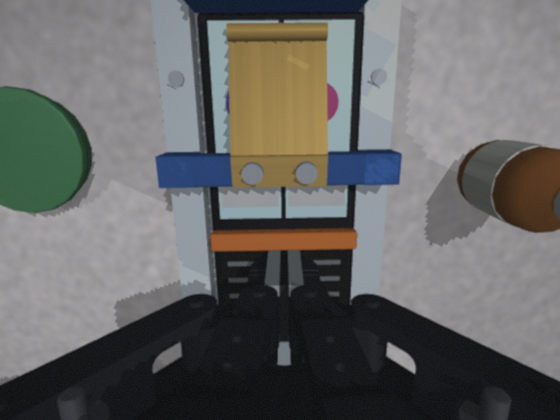

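The end stop (rows 0–12) is almost against the nose. I'll push a little more and then check the bed.

Request:
send_rows(
  steps=[
    [[0,-0.001,0],0],
    [[0,-0.002,0],0],
    [[0,-0.003,0],0],
    [[0,-0.004,0],0],
    [[0,-0.005,0],0],
    [[0,-0.005,0],0],
    [[0,-0.005,0],0],
    [[0,-0.005,0],0],
  ],
)

```text
clock: 13.0
position: [0.5568, -0.0277, 0.0459]
ee_rot: [0.974, 0.225, 0.012, 0.01]
ft_force: [19.1, -41.0, 38.6]
grip_width: 0.004
```

```bash
python3 st.py wrist12; python3 - <<'E'
from h import *
shot('side','side12');shot('scene','scene12')
p=load('side12')[0][:,:,::-1]
cv2.imwrite('pics/d12z.png',cv2.resize(p[170:320,200:400],None,fx=4,fy=4,interpolation=cv2.INTER_CUBIC))
p=load('scene12')[0][:,:,::-1]
cv2.imwrite('pics/s12z.png',cv2.resize(p[130:330,150:350],None,fx=2.9,fy=2.9,interpolation=cv2.INTER_CUBIC))
E
```

```text
13.05 [ 0.5569 -0.0277  0.0459] loader x,y 0.024 -0.0013 F tool [  0.1  46.5 -38.8] yaw 25.96
```

View pics/wrist12.png

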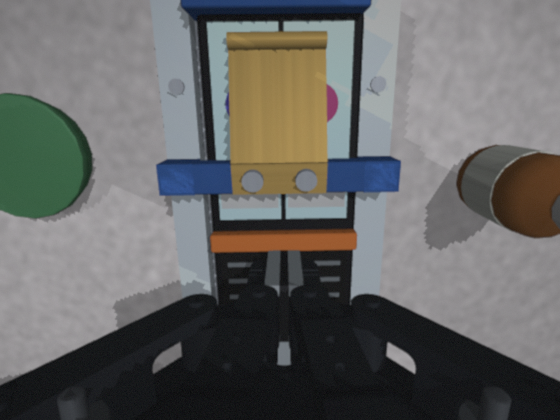

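View pics/d12z.png

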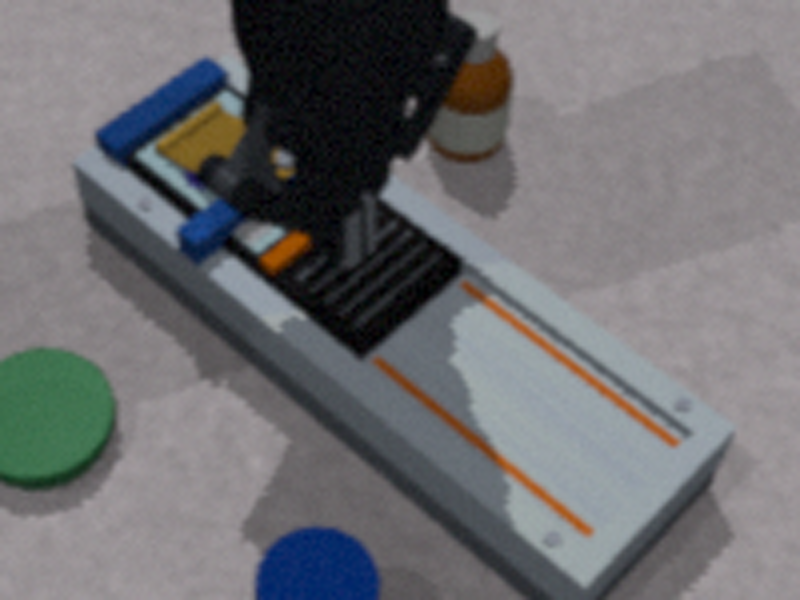

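View pics/s12z.png

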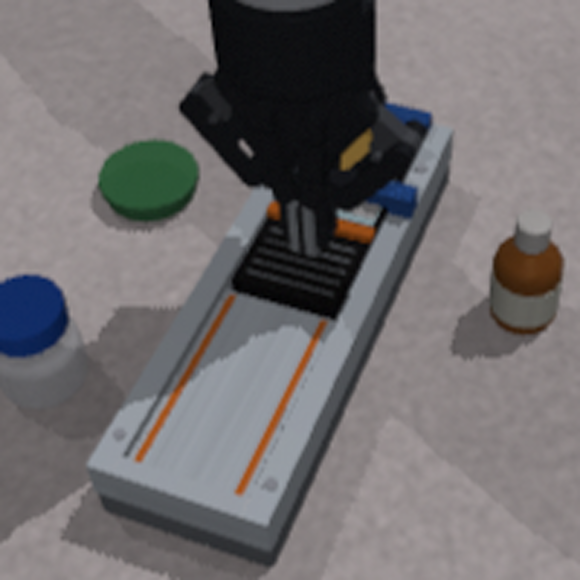

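The bed seems to have sprung up (full stripes, near rail height), and the push force jumped to 46 N, as it would at the stop. Checking heights by depth.

```bash
python3 - <<'E'
from h import *
a=np.radians(116.57);d=np.array([np.cos(a),np.sin(a)]);n=np.array([-d[1],d[0]]);c=np.array([0.5664,-0.0498])
for s in ['side1','side5','side12','scene1','scene5','scene12']:
    p,D,K,T=load(s)
    v,u=np.mgrid[0:420,0:560]
    ray=np.stack([(u-K[0,2])/K[0,0],-(v-K[1,2])/K[1,1],-np.ones_like(u)],-1)*D[...,None]
    W=ray@T[:3,:3].T+T[:3,3]
    x=(W[...,:2]-c)@d; y=(W[...,:2]-c)@n; z=W[...,2]
    def med(x0,x1,y0,y1):
        m=(x>x0)&(x<x1)&(y>y0)&(y<y1)&(D>0)&(z<.08)&(z>.01); return (np.median(z[m])*1e3).round(1) if m.sum() else None, m.sum()
    print(s,'bed rear',med(-.126,-.108,-.025,.025),'bed mid',med(-.09,-.03,-.025,.025),'railL',med(-.125,-.03,.036,.043),'railR',med(-.125,-.03,-.043,-.036))
p=load('wrist12')[0][:,:,::-1]
cv2.imwrite('pics/w12z.png',cv2.resize(p[0:70,160:400],None,fx=3.3,fy=3.3,interpolation=cv2.INTER_CUBIC))
E
```

```text
side1 bed rear (np.float64(41.4), np.int64(356)) bed mid (np.float64(53.9), np.int64(1074)) railL (np.float64(45.1), np.int64(275)) railR (np.float64(45.4), np.int64(164))
side5 bed rear (np.float64(35.3), np.int64(354)) bed mid (np.float64(48.1), np.int64(700)) railL (np.float64(45.2), np.int64(266)) railR (np.float64(45.3), np.int64(164))
side12 bed rear (np.float64(41.3), np.int64(356)) bed mid (np.float64(41.3), np.int64(1039)) railL (np.float64(45.2), np.int64(265)) railR (np.float64(45.3), np.int64(224))
scene1 bed rear (np.float64(39.9), np.int64(418)) bed mid (np.float64(52.6), np.int64(1105)) railL (np.float64(43.9), np.int64(259)) railR (np.float64(43.9), np.int64(279))
scene5 bed rear (np.float64(33.9), np.int64(378)) bed mid (np.float64(46.8), np.int64(948)) railL (np.float64(43.8), np.int64(243)) railR (np.float64(44.0), np.int64(287))
scene12 bed rear (np.float64(40.0), np.int64(420)) bed mid (np.float64(39.8), np.int64(1143)) railL (np.float64(43.9), np.int64(251)) railR (np.float64(43.9), np.int64(291))
```

View pics/w12z.png

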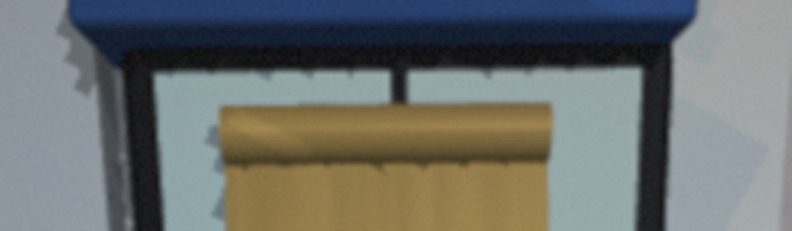

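The bed rear reads 40.0 mm (was 33.9 when down), so it is fully up behind the carrier, and the nose is flush with the stop. I'll unload gradually, keeping slight forward push so the carrier isn't dragged back.

Request:
send_rows(
  steps=[
    [[0,0.001,-0.0015],0],
    [[0,0.002,-0.003],0],
    [[0,0.003,-0.0045],0],
    [[0,0.004,-0.006],0],
    [[0,0.005,-0.007],0],
    [[0,0.006,-0.008],0],
    [[0,0.006,-0.008],0],
    [[0,0.006,-0.008],0],
  ],
)

```text
clock: 14.15
position: [0.5552, -0.0286, 0.0485]
ee_rot: [0.974, 0.226, 0.008, 0.006]
ft_force: [25.7, -27.2, -1.4]
grip_width: 0.0
```

```bash
python3 st.py wrist13
```

```text
14.2 [ 0.5552 -0.0286  0.0485] loader x,y 0.024 0.0006 F tool [11.7 35.3  1.4] yaw 26.16
```

The fingertips are off the pad, with only the forward push on the ridge left. I'll relax that, then lift.

Request:
send_rows(
  steps=[
    [[0,0.002,0],0],
    [[0,0.004,0],0],
    [[0,0.006,0],0],
    [[0,0.008,0],0],
    [[0,0.01,-0.0005],0],
    [[0,0.012,-0.001],0],
    [[0,0.014,-0.002],0],
    [[0,0.014,-0.003],0],
  ],
)

```text
clock: 15.2
position: [0.5527, -0.0319, 0.0472]
ee_rot: [0.973, 0.23, -0.0, -0.0]
ft_force: [-0.8, -0.2, -1.4]
grip_width: 0.002
```

```bash
python3 st.py wrist14
```

```text
15.25 [ 0.5527 -0.0318  0.0473] loader x,y 0.0222 0.0042 F tool [-0.3  0.1 -0.1] yaw 26.59
```

View pics/wrist14.png

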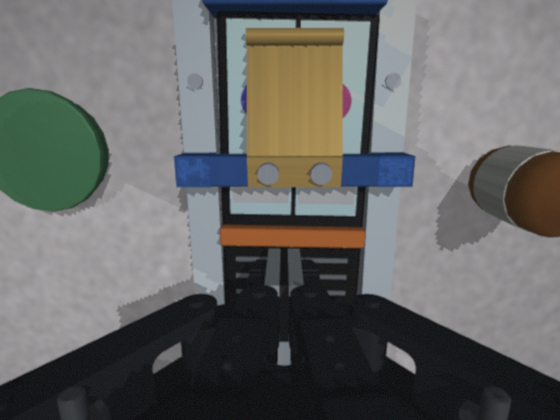

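No contact force remains. Lifting clear.

Request:
send_rows(
  steps=[
    [[0,0,-0.005],0],
    [[0,0.002,-0.015],0],
    [[0,0.005,-0.035],0],
    [[0,0.015,-0.06],0],
    [[0,0.035,-0.09],0],
    [[0,0.055,-0.12],0],
    [[0,0.065,-0.14],0],
    [[0,0.065,-0.14],0],
  ],
)

```text
clock: 16.25
position: [0.583, -0.091, 0.1892]
ee_rot: [0.973, 0.229, 0.002, 0.001]
ft_force: [0.6, -0.5, -0.2]
grip_width: 0.001
```

```bash
python3 st.py wrist15; python3 - <<'E'
from h import *
shot('side','side15');shot('scene','scene15')
a=np.radians(116.57);d=np.array([np.cos(a),np.sin(a)]);n=np.array([-d[1],d[0]]);c=np.array([0.5664,-0.0498])
for s in ['side15','scene15','wrist15']:
    p,D,K,T=load(s)
    v,u=np.mgrid[0:420,0:560]
    ray=np.stack([(u-K[0,2])/K[0,0],-(v-K[1,2])/K[1,1],-np.ones_like(u)],-1)*D[...,None]
    W=ray@T[:3,:3].T+T[:3,3]
    x=(W[...,:2]-c)@d; y=(W[...,:2]-c)@n; z=W[...,2]
    def med(x0,x1,y0,y1):
        m=(x>x0)&(x<x1)&(y>y0)&(y<y1)&(D>0)&(z<.08)&(z>.01); return (np.median(z[m])*1e3).round(1) if m.sum() else None, m.sum()
    print(s,'bed rear',med(-.126,-.108,-.025,.025),'bed',med(-.09,-.03,-.025,.025),'rail',med(-.125,-.03,.036,.043),'pad',med(-.01,.03,-.025,.025),'glass',med(.045,.058,-.025,.025))
p=load('side15')[0][:,:,::-1]
cv2.imwrite('pics/d15z.png',cv2.resize(p[170:320,200:400],None,fx=4,fy=4,interpolation=cv2.INTER_CUBIC))
p=load('wrist15')[0][:,:,::-1]
cv2.imwrite('pics/w15z.png',cv2.resize(p[0:300,130:430],None,fx=2,fy=2,interpolation=cv2.INTER_CUBIC))
p=load('scene15')[0][:,:,::-1]
cv2.imwrite('pics/s15z.png',cv2.resize(p[130:330,130:350],None,fx=2.9,fy=2.9,interpolation=cv2.INTER_CUBIC))
E
```

```text
16.3 [ 0.5822 -0.0901  0.1877] loader x,y -0.0431 0.0039 F tool [0.7 0.  0.6] yaw 26.57
side15 bed rear (np.float64(41.3), np.int64(360)) bed (np.float64(41.3), np.int64(1040)) rail (np.float64(45.3), np.int64(264)) pad (np.float64(47.7), np.int64(608)) glass (np.float64(47.5), np.int64(183))
scene15 bed rear (np.float64(40.0), np.int64(416)) bed (np.float64(39.8), np.int64(1135)) rail (np.float64(43.9), np.int64(261)) pad (np.float64(46.3), np.int64(614)) glass (np.float64(46.1), np.int64(175))
wrist15 bed rear (np.float64(40.3), np.int64(4)) bed (np.float64(40.3), np.int64(3728)) rail (np.float64(44.4), np.int64(819)) pad (np.float64(46.8), np.int64(3152)) glass (np.float64(46.7), np.int64(1152))
```

View pics/d15z.png

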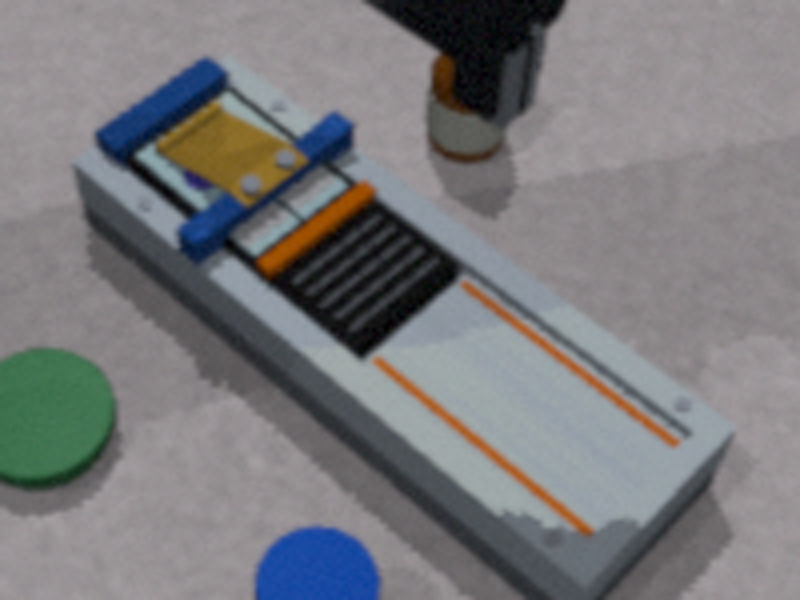

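View pics/w15z.png

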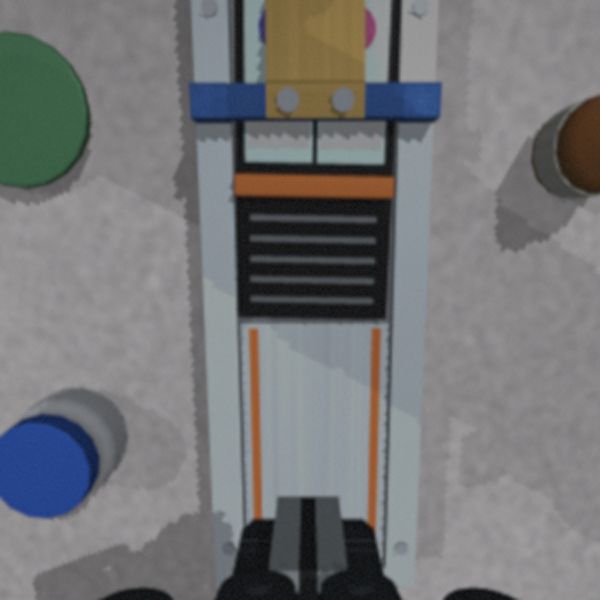

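View pics/s15z.png

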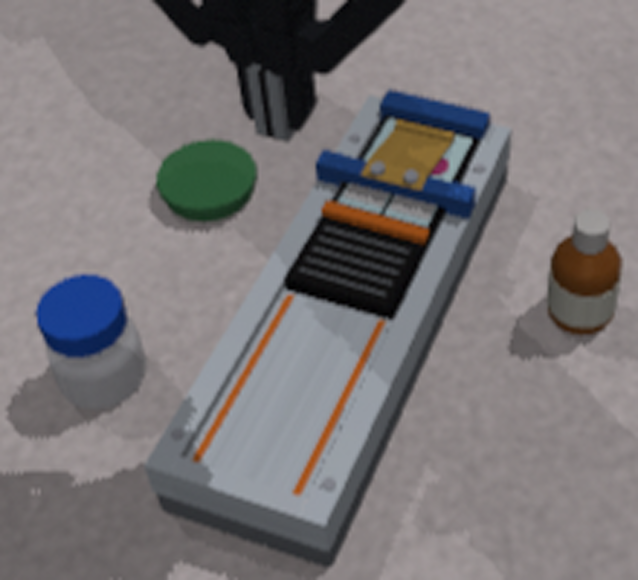

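```bash
python3 - <<'E'
from h import *
a=np.radians(116.57);d=np.array([np.cos(a),np.sin(a)])
x=lambda f,u,v,z:1e3*((pt(f,u,v,z)[:2]-[0.5664,-0.0498])@d)
print('rear edge(-15)',x('wrist15',286,160,.046),'ridge front(41)',x('wrist15',286,86.5,.052),'ridge rear(33)',x('wrist15',286,98.5,.052),'bridge near top(60)',x('wrist15',240,55.5,.058))
print('nose at end (125)',x('wrist14',298,15,.046),'stop near top (125)',x('wrist14',298,10,.053))
p=load('wrist14')[0][:,:,::-1]
cv2.imwrite('pics/w14z.png',cv2.resize(p[0:60,180:410],None,fx=3.4,fy=3.4,interpolation=cv2.INTER_CUBIC))
E
```

```text
rear edge(-15) -15.580508640303666 ridge front(41) 41.500581830624114 ridge rear(33) 32.71990943544861 bridge near top(60) 62.59323604948473
nose at end (125) 123.48959410411483 stop near top (125) 123.3341886127109
```

View pics/w14z.png

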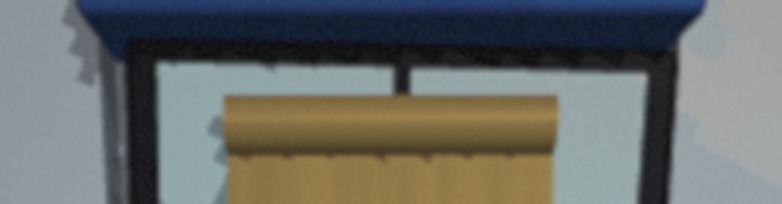

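The nose edge looks slightly tilted relative to the stop, so I'll measure the carrier's residual yaw before handing in.

```bash
python3 - <<'E'
from h import *
p=load('wrist15')[0][:,:,::-1]
cv2.imwrite('pics/w15y.png',cv2.resize(p[30:180,220:350],None,fx=4,fy=4,interpolation=cv2.INTER_CUBIC))
p=load('scene15')[0][:,:,::-1]
cv2.imwrite('pics/s15y.png',cv2.resize(p[155:245,225:315],None,fx=6.5,fy=6.5,interpolation=cv2.INTER_CUBIC))
E
```

```text
(no output)
```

View pics/w15y.png

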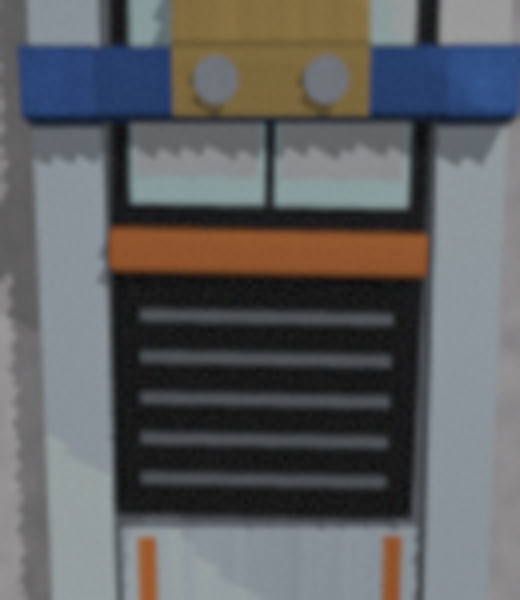

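View pics/s15y.png

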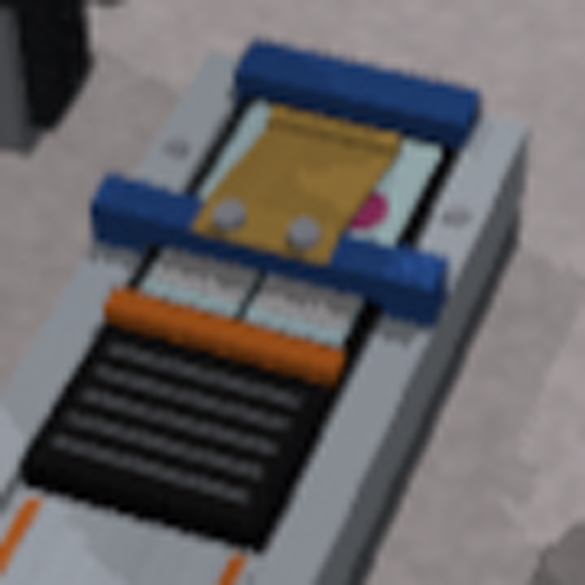

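The carrier is yawed ~1.1° within its channel clearance: the left nose corner is on the stop and the right side is about 1 mm short. I'll square it with a gentle push on the right part of the ridge, after checking bottle clearance first.

```bash
python3 - <<'E'
from h import *
a=np.radians(116.57);d=np.array([np.cos(a),np.sin(a)]);n=np.array([-d[1],d[0]])
for s,u,v,z in [('bottle cap w0',309,133,.075),('bottle cap scene',334,209,.075),('jar',159,238,.06),('dish',201,190,.016)]:
    q=pt('wrist0' if 'w0' in s else 'scene0',u,v,z)[:2]-[0.5664,-0.0498]; print(s,(q@d).round(3),(q@n).round(3))
o=manip.get_obs();r=o['position'][:2]-[0.5664,-0.0498];print(o['clock'],o['position'],r@d,r@n)
# carrier yaw from ridge rear edge / ribs
f=lambda u,v,z:pt('wrist15',220+u/4,30+v/4,z)[:2]
for A,B,z in [((112,272),(425,277),.052),((138,316),(393,320),.0465),((138,476),(385,482),.0465),((120,512),(410,517),.046),((30,122),(500,122),.058)]:
    w=f(*B,z)-f(*A,z); print(np.degrees(np.arctan2(w[1],w[0])))
E
```

```text
bottle cap w0 0.054 -0.116
bottle cap scene 0.047 -0.119
jar -0.08 0.108
dish 0.068 0.124
16.4 [ 0.5814037  -0.0893401   0.18629431] -0.04207522965351937 0.0042667816987139815
25.675567379968097
25.681085709010866
25.153554840210226
25.543994359693087
26.559773271202932
```

Bottle edge is at y ≈ -98 mm; the hand stays beyond it by >25 mm. I'll move behind the ridge, right of centre.

Request:
send_rows(
  steps=[
    [[0.005,-0.02,0.03],0],
    [[0.01,-0.045,0.06],0],
    [[0.014,-0.057,0.09],0],
    [[0.014,-0.057,0.115],0],
    [[0.014,-0.057,0.13],0],
    [[0.014,-0.057,0.136],0],
    [[0.014,-0.057,0.138],0],
    [[0.014,-0.057,0.138],0],
  ],
)

```text
clock: 17.4
position: [0.5695, -0.0329, 0.0499]
ee_rot: [0.973, 0.23, 0.001, 0.0]
ft_force: [0.3, 0.1, -0.3]
grip_width: -0.001
```

```bash
python3 st.py wrist16
```

```text
17.45 [ 0.5695 -0.0329  0.0499] loader x,y 0.0137 -0.0104 F tool [ 0.4 -1.2 -0.5] yaw 26.58
```

View pics/wrist16.png

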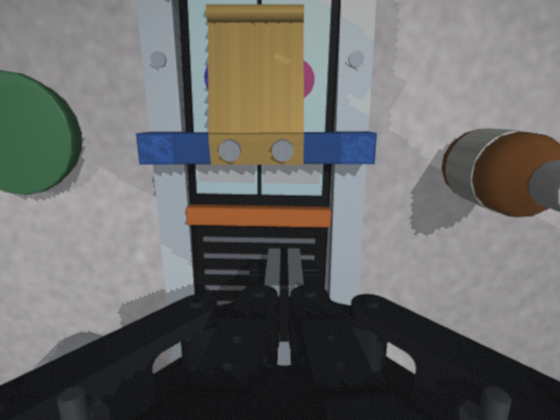

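Request:
send_rows(
  steps=[
    [[0,-0.002,0.001],0],
    [[0,-0.004,0.0015],0],
    [[0,-0.006,0.0015],0],
    [[0,-0.0075,0.0015],0],
    [[0,-0.0085,0.0015],0],
    [[0,-0.0095,0.0015],0],
    [[0,-0.0105,0.0015],0],
    [[0,-0.0105,0.0015],0],
  ],
)

```text
clock: 18.45
position: [0.5653, -0.0247, 0.048]
ee_rot: [0.973, 0.229, 0.001, 0.001]
ft_force: [3.9, -4.2, -1.6]
grip_width: 0.004
```

```bash
python3 st.py wrist17
```

```text
18.5 [ 0.5653 -0.0247  0.048 ] loader x,y 0.0229 -0.0102 F tool [2.1 5.4 2.6] yaw 26.52
```

View pics/wrist17.png

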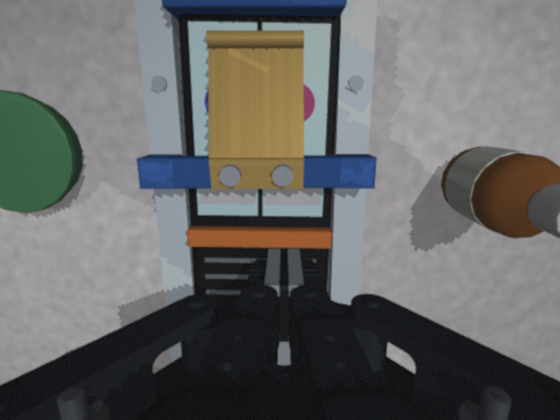

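Contact at 5 N; pushing a little more.

Request:
send_rows(
  steps=[
    [[0,-0.0007,0],0],
    [[0,-0.0014,0],0],
    [[0,-0.002,0],0],
    [[0,-0.0027,0.0003],0],
    [[0,-0.0034,0.0005],0],
    [[0,-0.004,0.0005],0],
    [[0,-0.004,0.0005],0],
    [[0,-0.004,0.0005],0],
  ],
)

```text
clock: 19.5
position: [0.5659, -0.0235, 0.0487]
ee_rot: [0.974, 0.228, 0.003, 0.002]
ft_force: [11.8, -11.2, -1.5]
grip_width: 0.002
```

```bash
python3 st.py wrist18; python3 - <<'E'
from h import *
p=load('wrist18')[0][:,:,::-1]
cv2.imwrite('pics/w18z.png',cv2.resize(p[0:260,160:360],None,fx=2.3,fy=2.3,interpolation=cv2.INTER_CUBIC))
E
```

```text
19.55 [ 0.5659 -0.0235  0.0487] loader x,y 0.0238 -0.0113 F tool [ 5.1 15.2  1. ] yaw 26.41
```

View pics/w18z.png

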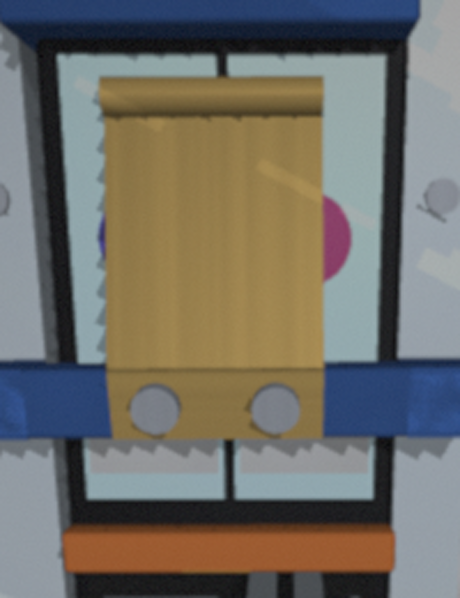

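The ridge and nose are now square to the bridge and stop. Backing straight off with no press, then lifting.

Request:
send_rows(
  steps=[
    [[0.0005,0.001,0],0],
    [[0.001,0.002,0],0],
    [[0.001,0.004,0],0],
    [[0.001,0.007,0],0],
    [[0.001,0.01,0],0],
    [[0.001,0.012,-0.001],0],
    [[0.001,0.013,-0.004],0],
    [[0.001,0.013,-0.01],0],
  ],
)

```text
clock: 20.55
position: [0.5692, -0.031, 0.0574]
ee_rot: [0.973, 0.23, -0.0, -0.0]
ft_force: [0.2, 0.4, 0.7]
grip_width: -0.003
```

Request:
send_rows(
  steps=[
    [[0,0,-0.015],0],
    [[0,0.005,-0.035],0],
    [[0,0.015,-0.06],0],
    [[0,0.03,-0.09],0],
    [[0,0.04,-0.12],0],
    [[0,0.045,-0.14],0],
    [[0,0.045,-0.14],0],
    [[0,0.045,-0.14],0],
  ],
)

```text
clock: 21.55
position: [0.589, -0.0709, 0.1968]
ee_rot: [0.973, 0.23, -0.0, -0.0]
ft_force: [0.5, -0.4, -1.4]
grip_width: -0.004
```

```bash
python3 st.py wrist19; python3 - <<'E'
from h import *
shot('side','side19');shot('scene','scene19')
a=np.radians(116.57);d=np.array([np.cos(a),np.sin(a)]);n=np.array([-d[1],d[0]]);c=np.array([0.5664,-0.0498])
for s in ['side19','scene19']:
    p,D,K,T=load(s)
    v,u=np.mgrid[0:420,0:560]
    ray=np.stack([(u-K[0,2])/K[0,0],-(v-K[1,2])/K[1,1],-np.ones_like(u)],-1)*D[...,None]
    W=ray@T[:3,:3].T+T[:3,3]
    x=(W[...,:2]-c)@d; y=(W[...,:2]-c)@n; z=W[...,2]
    def med(x0,x1,y0,y1):
        m=(x>x0)&(x<x1)&(y>y0)&(y<y1)&(D>0)&(z<.08)&(z>.01); return (np.median(z[m])*1e3).round(1)
    print(s,'bed',med(-.12,-.03,-.025,.025),'rail',med(-.125,-.03,.036,.043),'pad',med(-.01,.03,-.025,.025),'glass',med(.045,.058,-.025,.025))
p=load('wrist19')[0][:,:,::-1]
cv2.imwrite('pics/w19z.png',cv2.resize(p[0:200,160:360],None,fx=2.9,fy=2.9,interpolation=cv2.INTER_CUBIC))
p=load('scene19')[0][:,:,::-1]
cv2.imwrite('pics/s19y.png',cv2.resize(p[130:330,130:350],None,fx=2.9,fy=2.9,interpolation=cv2.INTER_CUBIC))
E
```

```text
21.6 [ 0.5888 -0.0709  0.1964] loader x,y -0.0289 -0.0106 F tool [ 0.8  0.7 -0.4] yaw 26.62
side19 bed 41.3 rail 45.3 pad 47.7 glass 47.4
scene19 bed 39.9 rail 43.9 pad 46.3 glass 46.0
```

View pics/w19z.png

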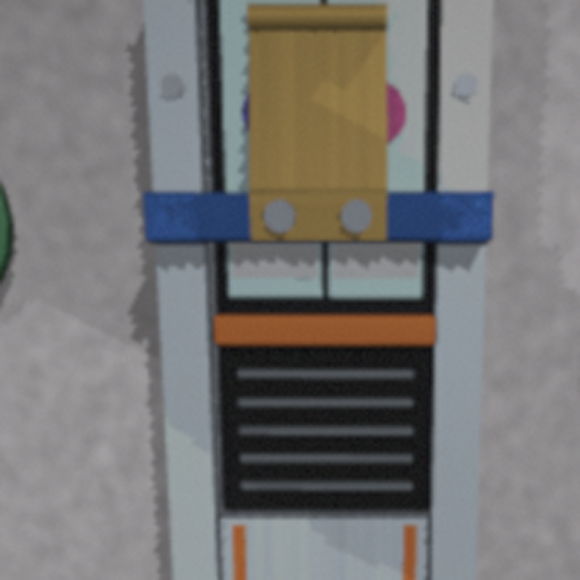

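View pics/s19y.png

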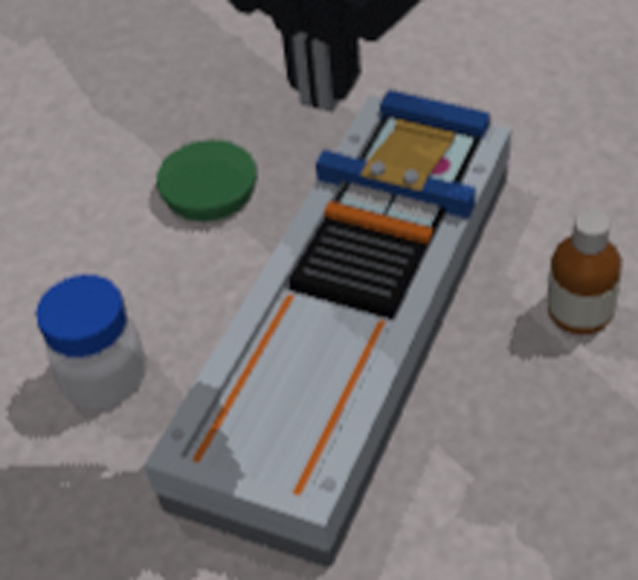

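The carrier is now square in the channel, flat on the deck and home. The bed is up behind it, the bystanders haven't moved, and the hand is clear. Handing in.

```bash
python3 -c "
from workcell import manip
print(manip.hand_in())"
```

```text
the job is handed in; nothing more can be done
None
```

The carrier is loaded: its nose is against the end stop, and the bed has sprung back up and locked behind it. I pressed the pad with the shut fingertips until the bed was fully down, briefly reaching about 48 N. Then I slid it under the bridge and leaf spring, mostly at 32–43 N.

- **Low press:** early in the slide the press dropped to about 18 N while the nose was still short of the bridge. The bed stayed down, and I pressed harder before going on.
- **Extra correction:** after the first release the carrier sat about 1° skewed, with its right side roughly 1 mm short of the stop. I squared it with a gentle push of about 15 N on the ridge, then backed off.
- **Last checks:**
  - The bed top read 39.9 mm and the pad and glass about 46 mm, as expected for raised and home. The side camera reads everything about 1.4 mm higher, including the rails.
  - The ridge and ribs looked parallel to the bridge.
  - The dish, bottle and jar look unmoved.
  - The hand was clear with no contact force, and the robot clock was at about 21.6 s.
- **Not rechecked:** I measured the nose against the stop (matching to about 1 mm) before the squaring push. After it I only judged the fit from the pictures.

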